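Close the leaning pantry canister: turn its keyed lid home and clip it

TASK

Close the brass canister that leans towards you in its wooden cradle. Take the lid by its wooden grip and lay it in the slanted mouth with its key well to one side of the notch, resting on the rim; turn it there until the key drops into the notch and the lid lies flush all round. Then swing the steel clip at the front fully up over the lid's tongue, let go, and leave the other things standing where they are.

Things in the scene. Friction and masses are not known exactly. Their poses are not given: they have to be found in the camera images.
- lid: Loose brass lid (about 0.26 kg), at first flat on the worktop, grip up. Origin: centre of its plug's underside; z up through the grip. Plug radius 60.5 mm, z 0 to 14 (lower edge bevelled); flange radius 77.5, z 14 to 21; low dome to z 24.5; grip above. Tongue and key are at its -x side. Home: origin 14 mm below point mouth, axes parallel to the mouth's.
- lid_grip (a point): Middle of the lid's dark wooden grip, z = 45 mm in the lid's frame, axes as the lid's. A bar 68 mm along x, 17 mm thick in y (pinch it across y), from z 28 to 58 in the lid's frame, on a brass foot 12 mm thick.
- lid_key (a point): Root of the key in the flange's underside, at lid (-69, 0, 14) mm. The key is 13 mm wide (y), reaches 7 mm below the flange, out to 74 mm from the lid's axis. Over it a tongue as thick as the flange, 24 mm wide, sticks out to 87 mm from the axis and shows from above. On point notch when the lid is home.
- stand: Fixed dark wooden cradle (base 215 x 150 mm) with the brass canister (146 mm across) and steel rim collar. Origin on the worktop, z up, front -x. Canister leans 30 degrees to -x; mouth centre at (-40, 0, 204) mm here, rear bottom edge at x = +113. Above: wall cabinet, underside 0.65 m over the worktop, from x = 0.57 m back; tall panel at left, y = 0.29 m; fixed bottles and tools behind x = 0.72 m.
- mouth (a point): Centre of the canister's mouth in the plane of the flat rim. z: out of the mouth along the leaning axis; y: level, across; x: in the rim plane, away from the front, rising. Collar inner radius 63, outer 78 mm; the lid's plug has 2.5 mm of play. With its key on the rim the lid stands 7 mm too high on that side.
- notch (a point): Centre of the only notch in the collar, at its front (mouth -x), 69 mm from the axis, in the rim plane; 17 mm wide at its inner end, 24 at its outer, 10 mm deep. Axes as the mouth's.
- clip_hinge (a point): Axis of the clip's hinge (along mouth y), 92 mm in front of the mouth's centre (mouth -x), 12 mm below the rim plane. Fixed to the collar; axes as the mouth's.
- clip (a joint): Angle (rad) of the steel clip on the collar's front: 0 = open, pointing out, 10 degrees below the rim plane; turns about mouth +y to 1.745 (stop) = closed, parallel to the canister's axis, its hook 1.5 mm over the tongue of a lid that is home. It cannot close over a lid that rides on its key. Stays where left (friction 0.035 N m).
- clip_grip (a point): Middle of the clip's black rubber tab, 43 mm from the hinge axis; moves with the clip. Tab 22 mm wide in mouth y (pinch it there; it can pivot between the fingers), 9 mm thick, from 28 to 58 mm from the hinge axis. The hook, 20 to 26 mm from that axis, points 12 mm to the lid's side.
- jigger: Bystander: brass hourglass jigger, 47 mm across, 86 tall, loose. Origin: centre of its underside.
- juice_cup: Bystander: white cup, 64 mm across, 52 tall, loose. Origin: centre of its underside.
- flask: Bystander: brass flask, 85 mm across, 196 tall, loose. Origin: centre of its underside.
- tumbler: Bystander: brass tumbler, 73 mm across, 82 tall, loose. Origin: centre of its underside.
- salt_cellar: Bystander: white salt bowl, 68 mm across, 34 tall, loose. Origin: centre of its underside.
- candle: Bystander: candle in a brown metal cup, 77 mm across, 66 tall, loose. Origin: centre of its underside.

How it is judged:
By the outcome, as a careful person would: the job done as asked, in the order asked, and still so for the second after the job is handed in, with the robot touching nothing.
It also fails if it takes over 66 s, if anything falls off the work surface, if the arm or the gripper's body presses on something with over 40 N, if the wrist force passes 120 N, or if a joint passes its speed limit or range.

ROBOT

A 6-joint arm with a two-finger parallel gripper is mounted at the origin on a cart in front of the work surface, level with it; the furniture and walls round the work are solid. World frame = base frame: x ahead of the robot, y to its left, z up, the work surface at z = 0. Lengths are in mm, angles in rad, forces in N, time in s.
With the tool pointing down it reaches from about 275 to 1000 mm from the base axis. Payload 8.4 kg.
Tool frame: the origin (TCP) lies between the finger pads; the fingertips stand 22 mm ahead of it and the grasp point (between the pads) lies 3 mm ahead of it (r.nose_length is the z of the fingertips in the tool frame, in mm); z points along the fingers, y is the line along which they close (so a half turn about z gives the same grasp; the last joint's range is limited). The gripper opens to 85 mm and grips with 20 to 120 N. Pads are 22 mm wide; open, the fingers measure 114 mm over their backs; the gripper's body (76 mm by 85 mm) begins 54 mm behind the grasp point. The pads swing forward as they close: fully open they stand 13 mm farther back than shut.
Start: joints at [-1.155, 0.353, 1.633, -0, 1.155, -0.002], TCP at [253.593, -571.243, 253.281] pointing down, gripper open.
Joint ranges: [-2.63, 2.63], [-0.92, 2.1], [0.06, 2.66], [-1.3, 4.44], [0, 2.69], [-3.02, 3.02]. Speed limits (rad/s): [2.22, 2.22, 2.79, 3.14, 3.14, 3.14].

INTERFACE

Orientations are given as [roll, pitch, yaw] about the fixed x, y, z axes, in that order (R = Rz(yaw) Ry(pitch) Rx(roll)).
In Python, from rig import r gives the robot as it stands.
- The arm moves only by the shell command python3 steer.py 'ROWS' [FORCE]. ROWS is rows parted by semicolons, their numbers by spaces, 1 to 5 of them, each of 7 numbers: a rotation vector rx, ry, rz in rad, then dx, dy, dz in mm, then the opening from 0.0 (shut) to 1.0 (fully open); each row shifts and turns the commanded pose from where the row before left it, along the tool's axes as they then stand; what a row does not reach is not made up. A row lasts 1/12 s, in which the tool goes at most 41.7 mm and 0.125 rad, less where a joint would pass 70% of its speed; a pose out of reach is approached as far as the arm can. The fingers move at their own pace and stop on an object; FORCE is the grip in N (left out, the last holds). Time passes only in rows, so rows that do not move let the fingers close. It prints the time, the measured TCP pose, the force, the opening and the grip force at its end.
- r.sense(): the state, without advancing time (a new reading comes with each control period).
- r.grab_frame(name): name is "side" or "top"; returns the picture (420x560x3 uint8, red, green, blue); there is no depth.
- r.camera_params(name): a dict with "fx", "fy", "cx", "cy" (pixels), "rvec" (rotation vector, rad) and "tvec" (3), from world to camera coordinates, as OpenCV has them. Camera axes: x right, y down, z forward; pixel columns grow to the right and rows downward; lengths in mm; the calibration is good to about 2 mm. A picture is of the moment at which its call begins. camera_params takes no time and is no camera call.
- r.sign_off(): hands the job in; it is judged then, once.
The state is a dict: "clock": time; "qpos": joint angles; "qvel": joint speeds; "joint_efforts": joint torques, N m; "eef_pos": TCP position; "tcp_rot": TCP orientation; "contact_force": force on the tool from outside, world axes, zero at the start; "wrist_torque": the same for the moment, N m; "opening": opening from 0.0 (shut) to 1.0 (fully open); "grasp_force": force on a finger pad.
Only numpy, scipy, OpenCV 4.12 (cv2) and the standard library are available. Lean on these libraries where they do the work, as an engineer would, in place of code of your own. Each camera call takes 0.05 s, during which the arm holds its last target. There are 200 camera calls.

## Working session

There is one attempt and no reset: what is moved stays moved. The work goes in short steps, Python scripts to look and compute and a shell command to move; the robot and the scene stay as the last step left them, time stands still between calls to the robot, and variables do not carry over. Pictures are saved under pics/ and viewed, at most 10 in all, crops included, and the job is handed in when it is done.

```bash
ls; mkdir -p pics; python3 - <<'E'
from rig import r
import cv2
for n in ("side","top"):
    im=r.grab_frame(n); cv2.imwrite(f"pics/{n}0.png",im[:,:,::-1]); p=r.camera_params(n); print(n,p)
print(r.sense())
E
```

```text
pics
rig.py
steer.py
side {'fx': 404.7862622148467, 'fy': 404.7862622148467, 'cx': 264.1416934774709, 'cy': 207.19974203755902, 'rvec': array([ 2.52536017, -0.09425482,  0.01975388]), 'tvec': array([-565.08272929,  -21.21118968, 1341.44389866])}
top {'fx': 479.81046990298233, 'fy': 479.81046990298233, 'cx': 295.14665471483136, 'cy': 208.31976700124008, 'rvec': array([ 2.12924657, -2.18096655,  0.13642568]), 'tvec': array([-137.13072868,  568.44231737, 1295.3718148 ])}
{'clock': 0.1, 'qpos': array([-1.15538967e+00,  3.53576163e-01,  1.63406143e+00, -2.46159983e-05,
        1.15518340e+00, -2.40883642e-03]), 'qvel': array([-1.78517927e-05, -1.60452430e-04, -2.97490020e-03, -7.76930211e-04,
       -7.88021173e-05,  1.47311690e-03]), 'joint_efforts': array([-7.67926231e-04, -6.06357193e+01, -3.42819786e+01, -3.58439968e-05,
        3.85725492e-03,  2.94187680e-05]), 'eef_pos': array([ 253.43173129, -570.87918782,  252.63772055]), 'tcp_rot': array([-3.14036426e+00,  1.95492518e-05,  4.17825453e-01]), 'contact_force': array([-0.19961147, -0.1418553 , -0.17528757]), 'wrist_torque': array([-0.04942701,  0.07580376,  0.02504806]), 'grasp_force': 0.0, 'opening': 1.003210157174685}
```

View pics/side0.png

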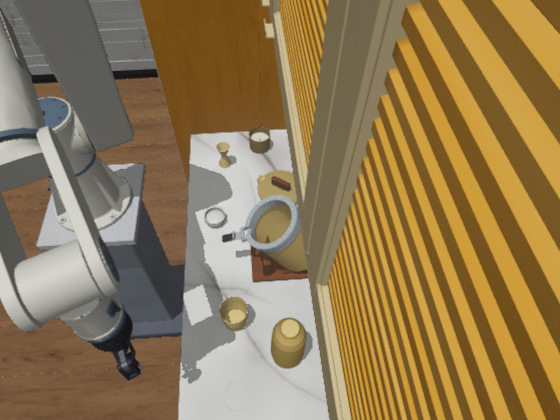

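View pics/top0.png

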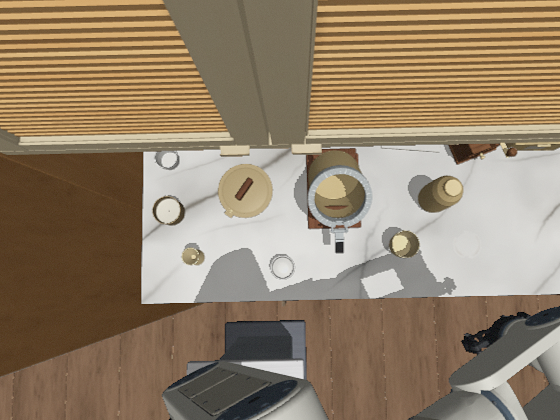

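The lid lies at top ≈(245,190), its tongue at ≈(229,212). The mouth is at ≈(340,197) and the clip tab at ≈(339,246). I'll enlarge both views.

```bash
python3 - <<'E'
import cv2
a=cv2.imread("pics/top0.png")[135:275,205:395]; cv2.imwrite("pics/topc.png",cv2.resize(a,None,fx=4,fy=4,interpolation=cv2.INTER_CUBIC))
a=cv2.imread("pics/side0.png")[160:285,200:330]; cv2.imwrite("pics/sidec.png",cv2.resize(a,None,fx=4.8,fy=4.8,interpolation=cv2.INTER_CUBIC))
E
```

```text
(no output)
```

View pics/topc.png

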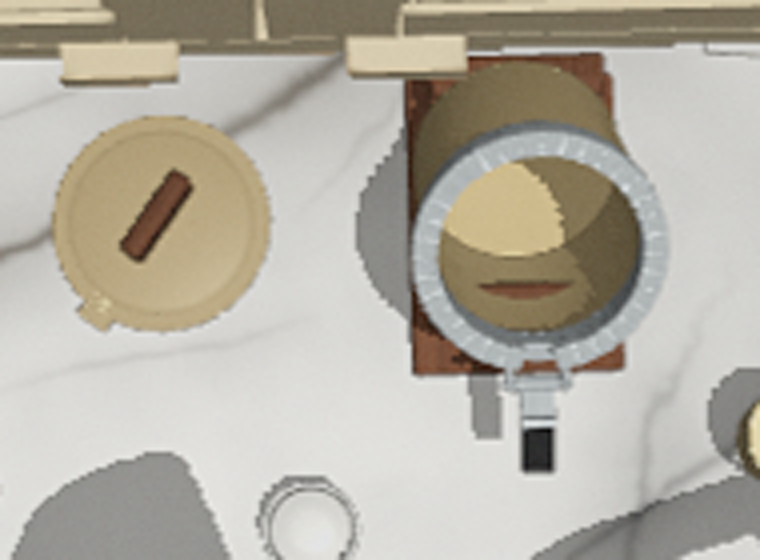

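View pics/sidec.png

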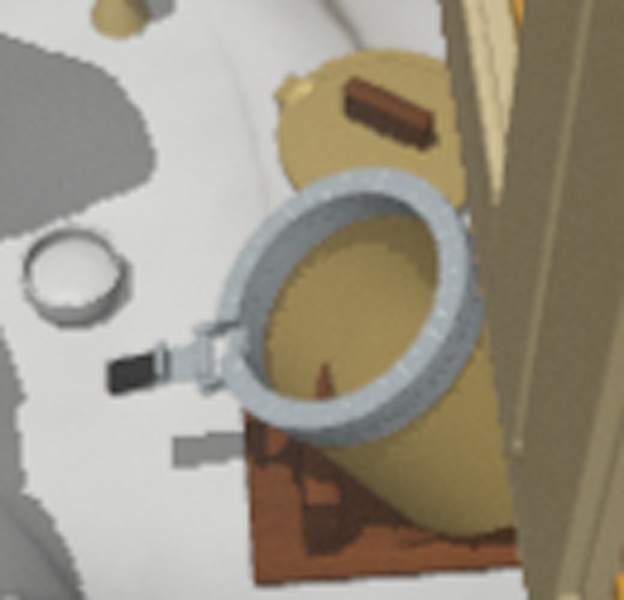

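```bash
cat > h.py <<'E'
import numpy as np, cv2
from rig import r
from scipy.spatial.transform import Rotation as R
from scipy.optimize import least_squares
P={n:r.camera_params(n) for n in("side","top")}
def proj(n,X):
    p=P[n];K=np.array([[p["fx"],0,p["cx"]],[0,p["fy"],p["cy"]],[0,0,1]])
    return cv2.projectPoints(np.asarray(X,float).reshape(-1,1,3),p["rvec"],p["tvec"],K,None)[0][:,0]
def circ(rad,z,a0=0,a1=360,n=120):
    t=np.radians(np.linspace(a0,a1,n));return np.c_[rad*np.cos(t),rad*np.sin(t),0*t+z]
def poly(pts,n=15):
    pts=np.array(pts,float);return np.vstack([np.linspace(a,b,n) for a,b in zip(pts[:-1],pts[1:])])
LIDM=np.vstack([circ(77.5,21,-171,171),poly([(-77,12,21),(-87,12,21),(-87,-12,21),(-77,-12,21)]),
  poly([(-34,-8.5,58),(34,-8.5,58),(34,8.5,58),(-34,8.5,58),(-34,-8.5,58)],25)])
RM=R.from_euler('y',-30,degrees=True)
def clipm(q):
    a=np.radians(-10)+q   # angle of arm above outward(-x)
    d=np.array([-np.cos(a),0,np.sin(a)]);h=np.array([-92,0,-12.]);n=np.array([np.sin(a),0,np.cos(a)])*4.5
    f=lambda s,y:h+d*s+n+np.array([0,y,0])
    return poly([f(28,-11),f(58,-11),f(58,11),f(28,11),f(28,-11)])
MOUTHM=np.vstack([circ(63,0,-160,160),circ(78,0,-155,155),clipm(0)])
def pose2(p,X,z=0): return R.from_euler('z',p[2]).apply(X)+[p[0],p[1],z]
def stand(p,X): return pose2(p,RM.apply(X)+[-40,0,204])
def dts(ims): 
    o={}
    for n,im in ims.items():
        big=cv2.resize(im,None,fx=4,fy=4,interpolation=cv2.INTER_CUBIC)
        e=cv2.Canny(cv2.GaussianBlur(big,(0,0),2.),25,60)
        o[n]=cv2.distanceTransform(255-e,cv2.DIST_L2,5)/4
    return o
def edist(D,px):
    m=(px*4+1.5).astype(np.float32)
    return cv2.remap(D,m[:,0].reshape(-1,1),m[:,1].reshape(-1,1),cv2.INTER_LINEAR,borderValue=20)[:,0]
def fit(f,p0,ims,s=(10,10,.1),cams=("top","side")):
    D=dts(ims);s=np.array(s)
    g=lambda q:np.concatenate([np.minimum(edist(D[n],proj(n,f(p0+q*s))),8) for n in cams])
    o=least_squares(g,np.zeros(len(p0)),loss='soft_l1',f_scale=.5,diff_step=1e-3,x_scale=1) if 0 else None
    from scipy.optimize import minimize
    c=lambda q:np.sum(np.minimum(g(q),3))
    b=min((minimize(c,q0,method='Nelder-Mead',options=dict(initial_simplex=np.vstack([q0,q0+np.eye(len(p0))*.6]),xatol=1e-3)) for q0 in np.random.default_rng(0).normal(0,.6,(12,len(p0)))),key=lambda o:o.fun)
    return p0+b.x*s,b.fun/len(g(b.x))
def back(n,u,v,z):
    p=P[n];Rm=R.from_rotvec(p["rvec"]).as_matrix();C=-Rm.T@p["tvec"]
    d=Rm.T@[(u-p["cx"])/p["fx"],(v-p["cy"])/p["fy"],1];return C+d*(z-C[2])/d[2]
E
cat > m.py <<'E'
from h import *
ims={n:cv2.imread(f"pics/{n}0.png") for n in P}
c=lambda u,v:(205+u/4-.4,135+v/4-.4)
for n in P: print(n,back(n,P[n]["cx"],P[n]["cy"],0).round(),(-R.from_rotvec(P[n]["rvec"]).inv().apply(P[n]["tvec"])).round())
l=back("top",*c(161,223),21);t=back("top",*c(92,320),21);yaw=np.arctan2(*(l-t)[[1,0]]);p0=np.array([l[0],l[1],yaw])
m=back("top",*c(541,250),204);k=back("top",*c(538,450),130);print(m,k)
s0=np.array([m[0]+40,m[1],0.])
for cams in (("top",),("side",),("top","side")):
    L,e=fit(lambda p:pose2(p,LIDM),p0,ims,cams=cams);print("lid",cams,p0.round(2),L.round(3),e)
    S,e2=fit(lambda p:stand(p,MOUTHM),s0,ims,cams=cams);print("stand",cams,s0.round(2),S.round(3),e2)
np.savez("fit.npz",L=L,S=S)
out=[]
for n,(x,y,w,h) in {"top":(205,135,190,140),"side":(200,160,130,125)}.items():
    b=cv2.resize(ims[n][y:y+h,x:x+w],None,fx=4,fy=4,interpolation=cv2.INTER_CUBIC)
    for X,col in((pose2(L,LIDM),(0,0,255)),(stand(S,MOUTHM),(0,200,0))):
        for q in proj(n,X): cv2.circle(b,(int((q[0]-x)*4+1.5),int((q[1]-y)*4+1.5)),1,col,-1)
    out.append(b)
h=560;out=[cv2.resize(b,(w,560)) if b.shape[0]!=h else b for b,w in zip(out,(760,582))]
o=np.hstack(out);cv2.imwrite("pics/ov.png",cv2.resize(o,(800,int(800*o.shape[0]/o.shape[1]))))
E
python3 m.py
```

```text
side [562. -70.   0.] [ 514. -830. 1080.]
top [ 570. -151.    0.] [ 396. -150. 1357.]
[ 568.34169041 -259.80984417  204.        ] [ 450.57121694 -260.36104718  130.        ]
lid ('top',) [621.43 -10.13  -0.63] [621.724  -9.681  -0.622] 0.2242892283313679
stand ('top',) [ 608.34 -259.81    0.  ] [ 6.05788e+02 -2.58768e+02  1.00000e-02] 0.5506500244140625
lid ('side',) [621.43 -10.13  -0.63] [ 6.19942e+02 -1.02610e+01 -6.12000e-01] 0.7920896134286557
stand ('side',) [ 608.34 -259.81    0.  ] [ 6.03333e+02 -2.58755e+02 -4.20000e-02] 0.4443011474609375
lid ('top', 'side') [621.43 -10.13  -0.63] [ 6.21424e+02 -9.73800e+00 -6.13000e-01] 0.5437312288104363
stand ('top', 'side') [ 608.34 -259.81    0.  ] [ 6.04001e+02 -2.57303e+02  1.70000e-02] 0.6699485270182292
```

View pics/ov.png

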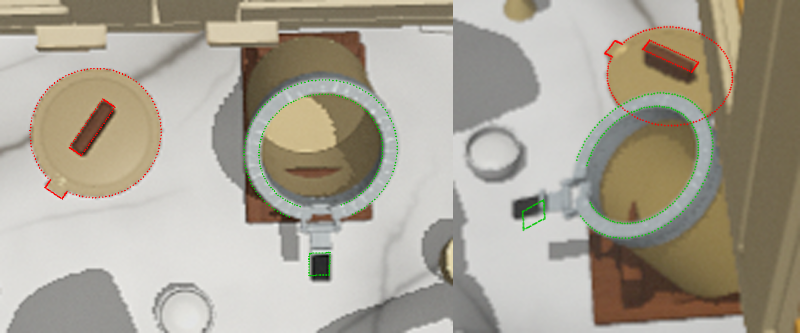

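The lid and rim overlays fit well. The tab is a few pixels off in the side view, so I'll fit the clip angle and camera bias too.

```bash
cat > m2.py <<'E'
from h import *
ims={n:cv2.imread(f"pics/{n}0.png") for n in P}
S=np.load("fit.npz")["S"]
rim=np.vstack([circ(63,0,-160,160),circ(78,0,-155,155)])
for cams in (("top",),("side",),("top","side")):
  print(cams,[np.round(v,3) for v in fit(lambda p:stand(p,np.vstack([rim,clipm(p[3]),clipm(p[3])])),np.array([*S[:2],0,.15]),ims,(6,6,.05,.2),cams)])
# measured tab centre by dark segmentation, both cams
box={"top":(330,232,350,256),"side":(218,225,240,248)};uv={}
for n,(a,b,c,d) in box.items():
  g=ims[n][b:d,a:c].max(2);w=np.clip(90-g.astype(float),0,60);yy,xx=np.mgrid[b:d,a:c];uv[n]=((w*xx).sum()/w.sum(),(w*yy).sum()/w.sum())
f=lambda X:np.concatenate([proj(n,X)[0]-uv[n] for n in uv])
o=least_squares(f,[480,-260,150]);print("tab",o.x.round(1),o.fun.round(2),uv)
for q in(0,.1,.2,.3):print(q,stand(np.array([605,-258.5,0]),clipm(q).mean(0)[None]).round(1))
E
python3 m2.py
```

```text
('top',) [array([ 6.05660e+02, -2.59294e+02, -3.00000e-03,  3.07000e-01]), np.float64(0.432)]
('side',) [array([ 6.03346e+02, -2.57013e+02,  7.00000e-03,  3.46000e-01]), np.float64(0.207)]
('top', 'side') [array([ 6.04604e+02, -2.58057e+02,  3.00000e-03,  3.60000e-01]), np.float64(0.499)]
tab [ 449.5 -259.6  139.8] [ 0.11  0.58  0.62 -0.13] {'top': (np.float64(339.05528076811174), np.float64(246.76607506546407)), 'side': (np.float64(226.87345879299156), np.float64(237.3906554185594))}
0 [[ 455.5 -258.5  123.4]]
0.1 [[ 453.3 -258.5  127.1]]
0.2 [[ 451.4 -258.5  131. ]]
0.3 [[ 449.9 -258.5  135.1]]
```

```bash
cat > plan.py <<'E'
from h import *
from rig import r
LP=np.array([621.2,-9.9,-.617]); SP=np.array([604.8,-258.2,.003])
MR=R.from_euler('z',SP[2])*RM; MO=stand(SP,np.zeros((1,3)))[0]
FL=R.from_euler('x',180,degrees=True)      # tool x=lid x, tool z=-lid z
def mpt(x,y,z): return MO+MR.apply([x,y,z])
def mrot(th,flip=0): return MR*R.from_euler('z',th+flip*np.pi)*FL
def go(pos,rot=None):
    s=r.sense();T=R.from_euler('xyz',s['tcp_rot'])
    rot=rot or T
    print("now",s['eef_pos'].round(1),s['tcp_rot'].round(3),"q",s['qpos'].round(2))
    print(" rotvec",(T.inv()*rot).as_rotvec().round(3),"| before-rot axes",T.inv().apply(pos-s['eef_pos']).round(1),"| after-rot axes",rot.inv().apply(pos-s['eef_pos']).round(1))
E
python3 - <<'E'
from plan import *
def q456(rot,q1,th):
    W=(R.from_euler('z',q1)*R.from_euler('y',th)).inv()*rot
    a=W.as_euler('ZYZ'); return a[0],a[1],(a[2]-np.pi/2+np.pi)%(2*np.pi)-np.pi
print("start check",np.round(q456(R.from_euler('xyz',[-3.14159,0,.418]),-1.155,1.986),2))
for flip in(0,1):
  for name,rot,q1 in(("lid",R.from_euler('z',LP[2]+flip*np.pi)*FL,-.016),("place",mrot(-.6,flip),-.45),("home",mrot(0,flip),-.45),("clip",mrot(0,flip),-.55)):
    for th in(1.7,2.0): print(flip,name,th,np.round(q456(rot,q1,th),2))
print("mouth",MO)
E
```

```text
start check [-0.    1.16 -0.  ]
0 lid 1.7 [-0.    1.44  2.17]
0 lid 2.0 [-0.    1.14  2.17]
0 place 1.7 [0.27 0.98 1.62]
0 place 2.0 [0.35 0.69 1.5 ]
0 home 1.7 [0.27 0.98 1.02]
0 home 2.0 [0.35 0.69 0.9 ]
0 clip 1.7 [0.32 1.01 0.91]
0 clip 2.0 [0.41 0.73 0.77]
1 lid 1.7 [ 0.    1.44 -0.97]
1 lid 2.0 [ 0.    1.14 -0.97]
1 place 1.7 [ 0.27  0.98 -1.52]
1 place 2.0 [ 0.35  0.69 -1.64]
1 home 1.7 [ 0.27  0.98 -2.12]
1 home 2.0 [ 0.35  0.69 -2.24]
1 clip 1.7 [ 0.32  1.01 -2.23]
1 clip 2.0 [ 0.41  0.73 -2.37]
mouth [ 564.80018    -258.31999982  204.        ]
```

```bash
python3 steer.py '0 0 .12 0 0 -30 1;0 0 .12 0 0 -30 1;0 0 .12 0 0 0 1;0 0 .12 0 0 0 1;0 0 .12 0 0 0 1' 60
python3 steer.py '0 0 .12 0 0 0 1;0 0 .12 0 0 0 1;0 0 .12 0 0 0 1;0 0 .075 0 0 0 1;0 0 0 0 0 0 1'
python3 - <<'E'
from plan import *
go(np.array([LP[0],LP[1],150]),R.from_euler('z',LP[2])*FL)
E
```

```text
clock: 0.52
eef_pos: [253.6, -571.3, 313.6]
tcp_rot: [3.141, -0.0, -0.188]
contact_force: [-1.2, 0.9, 0.2]
opening: 0.998
grasp_force: 0.0
clock: 0.93
eef_pos: [253.5, -571.0, 312.9]
tcp_rot: [-3.141, 0.001, -0.621]
contact_force: [0.8, 0.7, -0.2]
opening: 0.999
grasp_force: 0.0
now [ 253.5 -571.   312.9] [-3.141e+00  1.000e-03 -6.210e-01] q [-1.16  0.3   1.57  0.    1.27  1.04]
 rotvec [-0.     0.001 -0.004] | before-rot axes [ -27.1 -670.3  163.2] | after-rot axes [ -24.8 -670.4  162.9]
```

```bash
python3 steer.py '0 0 0 -5 -30 0 1;0 0 0 -5 -40 0 1;0 0 0 -5 -40 0 1;0 0 0 -5 -40 0 1;0 0 0 -5 -40 0 1'
python3 steer.py '0 0 0 0 -40 0 1;0 0 0 0 -40 0 1;0 0 0 0 -40 0 1;0 0 0 0 -40 0 1;0 0 0 0 -40 0 1'
python3 steer.py '0 0 0 0 -40 10 1;0 0 0 0 -40 20 1;0 0 0 0 -40 20 1;0 0 0 0 -40 20 1;0 0 0 0 -40 30 1'
python3 steer.py '0 0 0 0 -40 30 1;0 0 0 0 -35 15 1;0 0 0 0 0 10 1;0 0 0 0 0 0 1;0 0 0 0 0 0 1'
python3 - <<'E'
from plan import *
im=r.grab_frame("top");cv2.imwrite("pics/t1.png",cv2.resize(im[130:260,180:340,::-1],None,fx=4,fy=4))
go(np.array([LP[0],LP[1],49]),R.from_euler('z',LP[2])*FL)
E
```

```text
clock: 1.35
eef_pos: [343.4, -400.1, 313.0]
tcp_rot: [-3.141, 0.0, -0.615]
contact_force: [1.6, -0.6, 0.3]
opening: 1.004
grasp_force: 0.0
clock: 1.77
eef_pos: [459.6, -236.9, 313.3]
tcp_rot: [-3.142, -0.0, -0.614]
contact_force: [0.4, -1.1, -0.3]
opening: 1.0
grasp_force: 0.0
clock: 2.18
eef_pos: [567.7, -85.7, 222.5]
tcp_rot: [-3.14, -0.002, -0.613]
contact_force: [1.0, -1.0, -0.1]
opening: 1.001
grasp_force: 0.0
clock: 2.6
eef_pos: [604.9, -32.1, 171.8]
tcp_rot: [3.14, 0.002, -0.615]
contact_force: [0.1, -0.8, 0.9]
opening: 1.0
grasp_force: 0.0
now [605.2 -32.7 172.7] [ 3.141  0.    -0.616] q [-0.06  0.41  1.75 -0.    0.99  2.13]
 rotvec [0.    0.    0.001] | before-rot axes [-1.000e-01 -2.790e+01  1.237e+02] | after-rot axes [-1.000e-01 -2.780e+01  1.237e+02]
```

```bash
python3 steer.py '0 0 0 0 -28 0 1;0 0 0 0 0 30 1;0 0 0 0 0 30 1;0 0 0 0 0 30 1;0 0 0 0 0 20 1'
python3 steer.py '0 0 0 0 0 13.5 1;0 0 0 0 0 0 1;0 0 0 0 0 0 0.5;0 0 0 0 0 0 0.1;0 0 0 0 0 0 0.1' 40
python3 steer.py '0 0 0 0 0 0 0;0 0 0 0 0 0 0;0 0 0 0 0 0 0;0 0 0 0 0 0 0;0 0 0 0 0 0 0' 60
python3 - <<'E'
from plan import *
go(np.array([LP[0],LP[1],49]),R.from_euler('z',LP[2])*FL); print(r.sense()['wrist_torque'])
E
```

```text
clock: 3.07
eef_pos: [621.1, -10.6, 61.6]
tcp_rot: [3.141, 0.0, -0.618]
contact_force: [-0.9, 0.2, -0.5]
opening: 1.001
grasp_force: 0.0
clock: 3.48
eef_pos: [623.1, -9.5, 50.8]
tcp_rot: [-3.14, -0.002, -0.617]
contact_force: [-0.1, -0.2, 0.4]
opening: 0.604
grasp_force: 0.0
clock: 3.9
eef_pos: [622.5, -9.1, 49.9]
tcp_rot: [-3.141, -0.001, -0.617]
contact_force: [-0.9, 0.6, 5.8]
opening: 0.187
grasp_force: 60.2
now [622.5  -9.1  49.9] [-3.141e+00 -1.000e-03 -6.170e-01] q [-0.02  0.59  1.77  0.    0.77  2.17]
 rotvec [-0.001 -0.001 -0.   ] | before-rot axes [-0.6  1.4  0.9] | after-rot axes [-0.6  1.4  0.9]
[ 0.05427444  0.14749951 -0.00129762]
```

```bash
python3 steer.py '0 0 0 0 0 -10 0;0 0 0 0 0 -20 0;0 0 0 0 0 -25 0;0 0 0 -10 7 -25 0;0 0 0 -15 10 -30 0'
python3 steer.py '0 0 0 -15 10 -30 0;0 0 0 -15 10 -30 0;0 0 0 -15 10 -30 0;0 0 0 -15 10 -30 0;0 0 0 -10 10 -25 0'
python3 steer.py '0 0 0 0 0 0 0;0 0 0 0 0 0 0'
python3 - <<'E'
from plan import *
go(mpt(0,0,116)+[0,249,0],mrot(-.6))
E
```

```text
clock: 4.32
eef_pos: [591.6, -8.6, 159.5]
tcp_rot: [3.141, 0.001, -0.617]
contact_force: [-0.5, 0.3, -2.2]
opening: 0.193
grasp_force: 58.9
clock: 4.73
eef_pos: [503.8, -8.5, 306.2]
tcp_rot: [-3.141, -0.0, -0.617]
contact_force: [1.4, -0.3, -1.9]
opening: 0.189
grasp_force: 58.9
clock: 4.9
eef_pos: [505.7, -8.9, 305.5]
tcp_rot: [-3.14, -0.003, -0.617]
contact_force: [0.7, 0.4, -3.7]
opening: 0.184
grasp_force: 59.0
now [505.7  -8.9 305.5] [-3.14e+00 -3.00e-03 -6.17e-01] q [-0.02  0.11  1.82 -0.    1.2   2.17]
 rotvec [ 0.298  0.426 -0.02 ] | before-rot axes [ 1.3 -0.1  1.1] | after-rot axes [0.7 0.3 1.5]
```

```bash
python3 steer.py '.06 .085 -.004 0 0 0 0;.06 .085 -.004 0 0 0 0;.06 .085 -.004 0 0 0 0;.06 .085 -.004 0 0 0 0;.058 .086 -.004 0 0 0 0'
python3 steer.py '0 0 0 0 0 0 0'
python3 - <<'E'
from plan import *
go(mpt(0,0,116),mrot(-.6))
E
```

```text
clock: 5.32
eef_pos: [505.0, -8.8, 302.5]
tcp_rot: [-2.827, -0.424, -0.665]
contact_force: [0.2, 0.7, -3.3]
opening: 0.187
grasp_force: 59.3
clock: 5.4
eef_pos: [501.5, -8.7, 299.8]
tcp_rot: [-2.831, -0.42, -0.664]
contact_force: [-1.4, 0.1, -3.9]
opening: 0.189
grasp_force: 59.2
now [501.5  -8.7 299.8] [-2.831 -0.42  -0.664] q [-0.03 -0.12  2.17  0.03  0.58  2.11]
 rotvec [ 0.003  0.006 -0.   ] | before-rot axes [146.3 202.6  -1.9] | after-rot axes [146.2 202.6  -1.8]
```

```bash
python3 steer.py '0 0 0 20 28 0 0;0 0 0 22 30 0 0;0 0 0 22 30 0 0;0 0 0 22 30 0 0;0 0 0 22 30 0 0'
python3 steer.py '0 0 0 20 29 0 0;0 0 0 18 25 0 0;0 0 0 0 0 0 0;0 0 0 0 0 0 0'
python3 - <<'E'
from plan import *
go(mpt(0,0,116),mrot(-.6))
out=[]
for n,(x,y,w,h) in {"top":(250,130,170,150),"side":(190,130,170,150)}.items():
    im=r.grab_frame(n)[:,:,::-1];cv2.imwrite(f"pics/{n}2.png",im);out.append(cv2.resize(im[y:y+h,x:x+w],None,fx=2.35,fy=2.35,interpolation=cv2.INTER_CUBIC))
cv2.imwrite("pics/c2.png",np.hstack(out))
E
```

```text
clock: 5.82
eef_pos: [511.2, -193.4, 305.9]
tcp_rot: [-2.829, -0.418, -0.663]
contact_force: [1.5, -0.4, -3.6]
opening: 0.188
grasp_force: 59.5
clock: 6.15
eef_pos: [512.1, -259.7, 305.6]
tcp_rot: [-2.828, -0.417, -0.666]
contact_force: [0.3, 0.2, -2.8]
opening: 0.19
grasp_force: 59.9
now [ 512.1 -259.7  305.6] [-2.828 -0.417 -0.666] q [-0.64  0.05  2.    0.46  0.73  1.24]
 rotvec [ 0.002  0.007 -0.003] | before-rot axes [-5.   1.9 -1.6] | after-rot axes [-5.   1.9 -1.6]
```

View pics/c2.png

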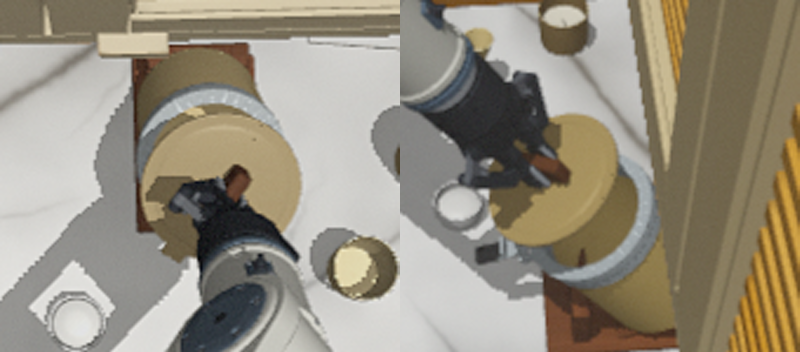

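The lid hangs over the mouth, tilted to match, with its tongue to the left front at ≈(180,243) in the left half. I'll measure where the lid sits relative to the tool and mouth.

```bash
python3 - <<'E'
from plan import *
ims={n:cv2.imread(f"pics/{n}2.png") for n in P}
s=r.sense();T=R.from_euler('xyz',s['tcp_rot']);L=T*FL  # lid rot
p0=s['eef_pos']+T.apply([-.5,0,50])
M=np.vstack([circ(77.5,21,-171,171),circ(77.5,14,-171,171)])
for cams in(("top",),("side",),("top","side")):
  M=np.vstack([circ(77.5,21,-171,171,200),poly([(-77,12,21),(-87,12,21),(-87,-12,21),(-77,-12,21)])])
  p,e=fit(lambda p:L.apply(M)+p,p0,ims,(4,4,4),cams)
  print(cams,p.round(1),round(e,3),"in tool",T.inv().apply(p-s['eef_pos']).round(1),"in mouth",MR.inv().apply(p-MO).round(1))
E
```

```text
('top',) [ 538.2 -260.5  255.7] 0.403 in tool [ 0.3  3.8 56.6] in mouth [ 2.8 -2.1 58. ]
('side',) [ 535.3 -254.6  256.1] 0.695 in tool [-4.9  0.1 54.8] in mouth [ 0.5  3.8 59.8]
('top', 'side') [ 535.7 -259.8  263.9] 0.646 in tool [ 1.5  2.1 48.1] in mouth [ 4.7 -1.4 66.5]
```

```bash
python3 steer.py '0 0 0 -5 2 10 0;0 0 0 0 0 20 0;0 0 0 0 0 15 0;0 0 0 0 0 10 0;0 0 0 0 0 3 0' 
python3 steer.py '0 0 0 0 0 0 0;0 0 0 0 0 0 0'
cat >> plan.py <<'E'
def st():
    v=[]
    s=r.sense();T=R.from_euler('xyz',s['tcp_rot'])
    print("TCP mouth",MR.inv().apply(s['eef_pos']-MO).round(1),"lid0 mouth",MR.inv().apply(s['eef_pos']+T.apply([0,0,50])-MO).round(1),"rel rot",(mrot(0).inv()*T).as_rotvec().round(3),"F tool",T.inv().apply(s['contact_force']).round(1),"F mouth",MR.inv().apply(s['contact_force']).round(1),"Tq",T.inv().apply(s['wrist_torque']).round(2))
E
python3 -c "
from plan import *
st()"
```

```text
clock: 6.67
eef_pos: [536.0, -254.9, 251.8]
tcp_rot: [-2.829, -0.419, -0.663]
contact_force: [-0.4, 0.6, -1.8]
opening: 0.19
grasp_force: 59.8
clock: 6.83
eef_pos: [536.2, -256.2, 254.2]
tcp_rot: [-2.829, -0.422, -0.664]
contact_force: [0.5, -0.6, -2.7]
opening: 0.192
grasp_force: 59.8
TCP mouth [ 0.4  2.2 57.7] lid0 mouth [0.2 2.2 7.7] rel rot [-0.    -0.004  0.6  ] F tool [-0.4  1.1  2.6] F mouth [-0.9 -0.6 -2.6] Tq [-0.32 -0.42  0.05]
```

```bash
python3 steer.py '0 0 0 .8 1.2 3 0;0 0 0 0 0 3 0;0 0 0 0 0 2 0;0 0 0 0 0 0 0'
python3 -c "
from plan import *
st()"
python3 steer.py '0 0 0 0 0 2 0;0 0 0 0 0 2 0;0 0 0 0 0 0 0'
python3 -c "
from plan import *
st()"
```

```text
clock: 7.17
eef_pos: [540.1, -258.2, 247.0]
tcp_rot: [-2.829, -0.422, -0.665]
contact_force: [0.4, 0.3, -1.7]
opening: 0.191
grasp_force: 59.8
TCP mouth [ 0.1  0.2 49.6] lid0 mouth [-0.1  0.2 -0.4] rel rot [-0.001 -0.004  0.6  ] F tool [-0.6 -0.   1.6] F mouth [-0.5  0.3 -1.6] Tq [-0.27 -0.42 -0.  ]
clock: 7.42
eef_pos: [542.1, -258.1, 243.4]
tcp_rot: [-2.829, -0.422, -0.665]
contact_force: [-0.5, 0.3, -2.8]
opening: 0.188
grasp_force: 59.8
TCP mouth [-0.   0.3 45.5] lid0 mouth [-0.2  0.3 -4.5] rel rot [-0.001 -0.004  0.6  ] F tool [-1.7  0.8  2.2] F mouth [-1.9  0.3 -2.1] Tq [-0.3  -0.39  0.02]
```

No contact yet at 4.5 mm of plug depth, so the lid is entering cleanly.

```bash
python3 steer.py '0 0 0 0 0 1.5 0;0 0 0 0 0 1 0;0 0 0 0 0 0 0'
python3 -c "
from plan import *
st()"
python3 steer.py '0 0 0 0 0 1.5 0;0 0 0 0 0 1 0;0 0 0 0 0 0 0'
python3 -c "
from plan import *
st()"
```

```text
clock: 7.67
eef_pos: [543.4, -258.2, 241.5]
tcp_rot: [-2.829, -0.422, -0.665]
contact_force: [-0.0, -0.4, -0.8]
opening: 0.187
grasp_force: 60.2
TCP mouth [ 0.2  0.2 43.1] lid0 mouth [ 0.   0.2 -6.9] rel rot [-0.001 -0.004  0.6  ] F tool [-0.1  0.6  0.7] F mouth [-0.5 -0.4 -0.7] Tq [-0.3  -0.57  0.  ]
clock: 7.92
eef_pos: [545.1, -258.7, 240.3]
tcp_rot: [-2.829, -0.424, -0.665]
contact_force: [-4.2, -0.8, 5.9]
opening: 0.191
grasp_force: 61.6
TCP mouth [ 1.1 -0.3 41.3] lid0 mouth [ 1.  -0.3 -8.7] rel rot [-0.002 -0.002  0.6  ] F tool [-0.1  1.  -7.3] F mouth [-0.7 -0.8  7.3] Tq [-0.31 -0.78  0.  ]
```

```bash
python3 steer.py '0 0 0 0 0 1 0;0 0 0 0 0 .5 0;0 0 0 0 0 0 0;0 0 0 0 0 0 0' 35
python3 -c "
from plan import *
st()"
python3 steer.py '0 0 -.06 0 0 0 0;0 0 -.06 0 0 0 0;0 0 -.06 0 0 0 0;0 0 -.06 0 0 0 0;0 0 0 0 0 0 0'
python3 -c "
from plan import *
st()"
```

```text
clock: 8.25
eef_pos: [546.2, -259.0, 239.5]
tcp_rot: [-2.829, -0.426, -0.665]
contact_force: [-1.3, -2.4, 6.8]
opening: 0.188
grasp_force: 61.4
TCP mouth [ 1.6 -0.7 40.1] lid0 mouth [ 1.6 -0.8 -9.9] rel rot [-0.002 -0.001  0.6  ] F tool [ 3.2  0.7 -6.5] F mouth [ 2.3 -2.4  6.5] Tq [-0.29 -0.54  0.03]
clock: 8.67
eef_pos: [546.1, -257.9, 239.4]
tcp_rot: [-2.943, -0.486, -0.404]
contact_force: [-2.3, 3.8, 8.9]
opening: 0.187
grasp_force: 61.7
TCP mouth [ 1.6  0.5 40. ] lid0 mouth [  1.5   0.5 -10. ] rel rot [ 0.    -0.002  0.357] F tool [ 0.9 -4.5 -8.9] F mouth [2.4 3.8 8.9] Tq [ 0.64 -0.61  0.17]
```

```bash
python3 steer.py '0 0 -.06 0 0 .5 0;0 0 -.06 0 0 .5 0;0 0 -.05 0 0 0 0;0 0 -.05 0 0 0 0;0 0 0 0 0 0 0'
python3 -c "
from plan import *
st()"
python3 steer.py '0 0 -.05 0 0 0 0;0 0 -.04 0 0 0 0;0 0 -.04 0 0 0 0;0 0 0 0 0 0 0'
python3 -c "
from plan import *
st()"
```

```text
clock: 9.08
eef_pos: [546.5, -258.4, 239.4]
tcp_rot: [-3.063, -0.518, -0.156]
contact_force: [-10.5, 3.2, 17.7]
opening: 0.191
grasp_force: 63.6
TCP mouth [ 1.9 -0.  39.8] lid0 mouth [  1.8  -0.1 -10.2] rel rot [-0.001 -0.     0.138] F tool [ -0.7  -3.2 -20.6] F mouth [-0.2  3.2 20.6] Tq [ 0.69 -0.86  0.43]
clock: 9.42
eef_pos: [546.5, -258.5, 238.4]
tcp_rot: [-3.137, -0.522, -0.008]
contact_force: [-4.2, 0.7, 6.2]
opening: 0.19
grasp_force: 61.7
TCP mouth [ 1.3 -0.2 38.9] lid0 mouth [  1.2  -0.2 -11.1] rel rot [-0.001 -0.001  0.009] F tool [-0.6 -0.7 -7.4] F mouth [-0.6  0.8  7.4] Tq [0.23 0.25 0.16]
```

```bash
python3 steer.py '0 0 0 0 0 1 0;0 0 0 0 0 1 0;0 0 0 0 0 0 0;0 0 0 0 0 0 0'
python3 -c "
from plan import *
st()"
python3 steer.py '0 0 -.01 0 0 1 0;0 0 0 0 0 .5 0;0 0 0 0 0 0 0;0 0 0 0 0 0 0'
python3 -c "
from plan import *
st()"
```

```text
clock: 9.75
eef_pos: [546.7, -258.5, 236.0]
tcp_rot: [-3.136, -0.521, -0.01]
contact_force: [-8.7, -0.1, 5.6]
opening: 0.188
grasp_force: 62.1
TCP mouth [ 0.3 -0.1 36.7] lid0 mouth [  0.2  -0.1 -13.3] rel rot [-0.001 -0.003  0.011] F tool [-4.8  0.1 -9.1] F mouth [-4.7 -0.   9.2] Tq [ 0.02 -0.17  0.04]
clock: 10.08
eef_pos: [546.8, -258.5, 235.5]
tcp_rot: [-3.141, -0.521, 0.001]
contact_force: [-21.7, 1.8, 19.2]
opening: 0.188
grasp_force: 65.0
TCP mouth [ 0.2 -0.2 36.2] lid0 mouth [  0.   -0.2 -13.8] rel rot [-0.001 -0.003  0.002] F tool [ -9.3  -1.8 -27.5] F mouth [-9.2  1.8 27.5] Tq [-0.04 -1.16  0.49]
```

```bash
python3 steer.py '0 0 0 0 0 -1.3 0;0 0 0 0 0 0 0.3;0 0 0 0 0 0 0.5;0 0 0 0 0 0 0.8;0 0 0 0 0 0 1'
python3 steer.py '0 0 0 0 0 0 1;0 0 0 0 0 -10 1;0 0 0 0 0 -30 1;0 0 0 0 0 -40 1;0 0 0 0 0 -40 1'
python3 steer.py '0 0 0 -40 0 -20 1;0 0 0 -40 0 0 1;0 0 0 -40 0 0 1;0 0 0 0 0 0 1'
python3 - <<'E'
from plan import *
st()
out=[]
for n,(x,y,w,h) in {"top":(280,140,120,130),"side":(200,150,120,130)}.items():
    im=r.grab_frame(n)[:,:,::-1];cv2.imwrite(f"pics/{n}3.png",im);out.append(cv2.resize(im[y:y+h,x:x+w],None,fx=3.3,fy=3.3,interpolation=cv2.INTER_CUBIC))
cv2.imwrite("pics/c3.png",np.hstack(out))
E
```

```text
clock: 10.5
eef_pos: [547.1, -258.1, 235.1]
tcp_rot: [-3.141, -0.52, 0.003]
contact_force: [-0.3, -0.4, -0.5]
opening: 0.713
grasp_force: 0.0
clock: 10.92
eef_pos: [485.9, -257.8, 340.0]
tcp_rot: [-3.14, -0.518, 0.002]
contact_force: [1.2, -0.5, 0.3]
opening: 1.003
grasp_force: 0.0
clock: 11.25
eef_pos: [370.4, -256.1, 293.7]
tcp_rot: [-3.137, -0.515, -0.0]
contact_force: [-0.0, 0.1, -1.2]
opening: 1.001
grasp_force: 0.0
TCP mouth [-123.5    2.8  174.9] lid0 mouth [-124.     2.9  124.9] rel rot [ 0.003 -0.009  0.003] F tool [-0.6 -0.1  1. ] F mouth [-0.6  0.1 -1. ] Tq [ 0.   -0.25 -0.03]
```

View pics/c3.png

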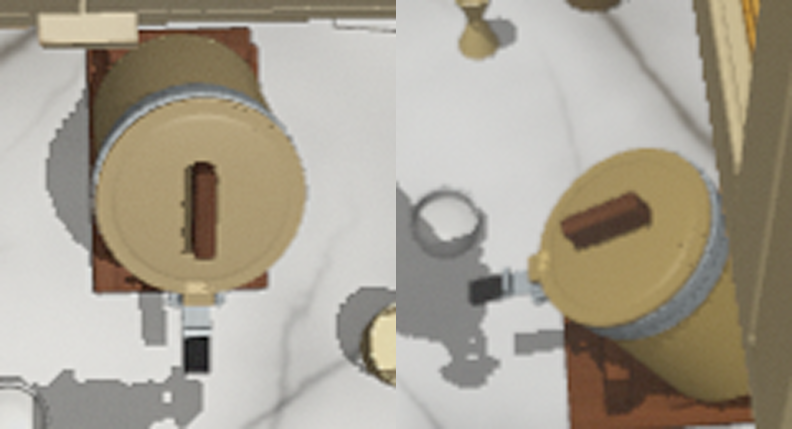

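The lid lies in the mouth with its tongue at the front, between the clip's lugs. I'll check numerically that it is flush, and refit the clip angle.

```bash
python3 - <<'E'
from plan import *
ims={n:cv2.imread(f"pics/{n}3.png") for n in P}
M=np.vstack([circ(77.5,21,-171,171,160),poly([(-77,12,21),(-87,12,21),(-87,-12,21),(-77,-12,21)]),poly([(-34,-8.5,58),(34,-8.5,58),(34,8.5,58),(-34,8.5,58),(-34,-8.5,58)],25)])
f=lambda p:MO+[p[2],p[3],0]+MR.apply(R.from_euler('zy',[p[4],p[1]]).apply(M)+[0,0,-14+p[0]])
for c in(("top",),("side",),("top","side")):
  p,e=fit(f,np.zeros(5),ims,(3,.04,2,2,.05),c);print(c,"dz,tilt,dx,dy,yaw",p.round(3),round(e,3))
  k,e=fit(lambda p:MO+[p[0],p[1],0]+MR.apply(clipm(p[2])),np.array([0,0,.35]),ims,(2,2,.15),c);print("clip",k.round(3),round(e,3))
for q in(.2,.35,.5):print(q,(np.array([-92-43*np.cos(q-.1745),0,-12+43*np.sin(q-.1745)])).round(1))
go(mpt(-92-43*np.cos(.175),0,-12+43*np.sin(.175)),mrot(0))
E
```

```text
('top',) dz,tilt,dx,dy,yaw [-6.223  0.023 -2.699 -1.886  0.007] 0.282
clip [0.987 0.191 0.322] 0.319
('side',) dz,tilt,dx,dy,yaw [-5.699  0.028 -4.823  0.779  0.011] 0.462
clip [-2.052  0.295  0.349] 0.271
('top', 'side') dz,tilt,dx,dy,yaw [-1.294  0.024 -1.491 -1.394  0.007] 0.437
clip [ 1.403 -0.108  0.385] 0.401
0.2 [-135.     0.   -10.9]
0.35 [-134.3    0.    -4.5]
0.5 [-132.7    0.     1.8]
now [ 375.  -258.8  297.4] [-3.141 -0.52  -0.   ] q [-0.88 -0.13  2.18  0.55  0.82  0.36]
 rotvec [ 0.001  0.004 -0.003] | before-rot axes [-1.600e+01 -1.000e-01  1.804e+02] | after-rot axes [-1.670e+01  1.000e-01  1.803e+02]
```

```bash
python3 steer.py '0 0 0 -14 0 20 1;0 0 0 0 0 40 1;0 0 0 0 0 40 1;0 0 0 0 0 30 1;0 0 0 0 0 10 1'
python3 steer.py '0 0 0 0 0 0 1;0 0 0 0 0 0 1'
python3 -c "
from plan import *
st();go(mpt(-134.3,0,-1),mrot(0))"
```

```text
clock: 11.77
eef_pos: [435.5, -257.9, 166.2]
tcp_rot: [-3.14, -0.518, 0.003]
contact_force: [-0.5, -0.2, 0.7]
opening: 1.0
grasp_force: 0.0
clock: 11.93
eef_pos: [434.9, -258.3, 169.0]
tcp_rot: [-3.141, -0.52, 0.004]
contact_force: [-0.3, -0.5, -0.5]
opening: 0.998
grasp_force: 0.0
TCP mouth [-130.     0.4   34.7] lid0 mouth [-130.2    0.5  -15.3] rel rot [ 0.001 -0.004 -0.001] F tool [-0.5  0.5  0.3] F mouth [-0.5 -0.5 -0.3] Tq [ 0.03 -0.19 -0.06]
now [ 434.9 -258.3  169. ] [-3.141 -0.52   0.004] q [-0.76  0.16  2.25  0.83  0.48  0.1 ]
 rotvec [-0.001  0.004  0.001] | before-rot axes [-4.2  0.4 35.7] | after-rot axes [-4.3  0.4 35.7]
```

```bash
python3 steer.py '0 0 0 -4 0 20 1;0 0 0 0 0 14 1;0 0 0 0 0 0 1;0 0 0 0 0 0 0.5;0 0 0 0 0 0 0.2' 30
python3 steer.py '0 0 0 0 0 0 0;0 0 0 0 0 0 0;0 0 0 0 0 0 0;0 0 0 0 0 0 0;0 0 0 0 0 0 0' 30
python3 -c "
from plan import *
st()"
```

```text
clock: 12.35
eef_pos: [447.5, -258.9, 138.9]
tcp_rot: [3.141, -0.522, 0.003]
contact_force: [-0.3, -0.1, -0.2]
opening: 0.748
grasp_force: 0.0
clock: 12.77
eef_pos: [447.1, -257.8, 137.7]
tcp_rot: [-3.14, -0.52, 0.003]
contact_force: [0.3, 3.8, 4.7]
opening: 0.25
grasp_force: 33.9
TCP mouth [-135.1    0.9    1.4] lid0 mouth [-135.3    0.9  -48.6] rel rot [ 0.001 -0.003  0.   ] F tool [ 2.6 -3.8 -3.9] F mouth [2.6 3.8 3.9] Tq [0.62 0.22 0.05]
```

```bash
python3 steer.py '0 0 0 3 0 -8.2 0;0 0 0 6.3 0 -9.7 0;0 0 0 0 0 0 0'
python3 -c "
from plan import *
st()"
python3 steer.py '0 0 0 4.5 0 -4.2 0;0 0 0 4 0 -3.5 0;0 0 0 5.2 0 -3 0;0 0 0 5 0 -2.3 0;0 0 0 0 0 0 0'
python3 -c "
from plan import *
st()"
```

```text
clock: 13.02
eef_pos: [445.5, -257.7, 157.7]
tcp_rot: [-3.141, -0.519, 0.003]
contact_force: [-5.3, 1.2, 0.3]
opening: 0.245
grasp_force: 33.2
TCP mouth [-126.4    1.    19.6] lid0 mouth [-126.7    1.   -30.4] rel rot [ 0.001 -0.005 -0.   ] F tool [-4.5 -1.2 -2.9] F mouth [-4.4  1.2  3. ] Tq [ 0.42 -0.99  0.13]
clock: 13.43
eef_pos: [454.9, -257.6, 177.1]
tcp_rot: [-3.14, -0.518, 0.003]
contact_force: [-8.1, 0.0, -0.8]
opening: 0.249
grasp_force: 31.8
TCP mouth [-108.7    1.1   31.6] lid0 mouth [-109.     1.1  -18.4] rel rot [ 0.001 -0.006 -0.   ] F tool [-7.4 -0.  -3.3] F mouth [-7.4  0.   3.3] Tq [ 0.03 -1.52  0.05]
```

```bash
python3 steer.py '0 0 0 4.5 0 -1.4 0;0 0 0 4.5 0 -.9 0;0 0 0 4 0 -.3 0;0 0 0 3 0 0 0;0 0 0 0 0 0 0'
python3 -c "
from plan import *
st()"
python3 steer.py '0 0 0 1.5 0 0 0;0 0 0 1.5 0 0 0;0 0 0 0 0 0 0'
python3 -c "
from plan import *
st()"
```

```text
clock: 13.85
eef_pos: [467.1, -257.6, 186.8]
tcp_rot: [-3.14, -0.517, 0.003]
contact_force: [-9.4, 0.0, -0.7]
opening: 0.249
grasp_force: 29.9
TCP mouth [-93.2   1.1  34. ] lid0 mouth [-93.5   1.1 -16. ] rel rot [ 0.002 -0.007 -0.   ] F tool [-8.5 -0.1 -4. ] F mouth [-8.5  0.1  4.1] Tq [-0.06 -1.83  0.1 ]
clock: 14.1
eef_pos: [469.5, -257.5, 188.1]
tcp_rot: [-3.14, -0.517, 0.003]
contact_force: [-9.4, -0.6, -2.4]
opening: 0.246
grasp_force: 29.5
TCP mouth [-90.5   1.1  33.9] lid0 mouth [-90.8   1.2 -16.1] rel rot [ 0.002 -0.007  0.   ] F tool [-9.3  0.6 -2.6] F mouth [-9.3 -0.6  2.6] Tq [-0.09 -1.99 -0.  ]
```

```bash
python3 steer.py '0 0 0 1.5 0 .2 0;0 0 0 1.5 0 .2 0;0 0 0 0 0 0 0'
python3 -c "
from plan import *
st()"
python3 steer.py '0 0 0 1.5 0 .3 0;0 0 0 1 0 .2 0;0 0 0 0 0 0 0'
python3 -c "
from plan import *
st()"
```

```text
clock: 14.35
eef_pos: [472.1, -257.5, 189.2]
tcp_rot: [-3.14, -0.517, 0.003]
contact_force: [-11.0, -0.0, 0.1]
opening: 0.248
grasp_force: 29.4
TCP mouth [-87.7   1.1  33.6] lid0 mouth [-88.    1.2 -16.4] rel rot [ 0.002 -0.007 -0.   ] F tool [-9.5 -0.  -5.5] F mouth [-9.5  0.   5.5] Tq [-0.1  -2.19  0.03]
clock: 14.6
eef_pos: [474.7, -257.5, 190.2]
tcp_rot: [-3.14, -0.517, 0.003]
contact_force: [-10.7, 0.2, 1.7]
opening: 0.25
grasp_force: 29.1
TCP mouth [-84.9   1.1  33.1] lid0 mouth [-85.3   1.1 -16.9] rel rot [ 0.002 -0.007  0.   ] F tool [-8.5 -0.3 -6.7] F mouth [-8.4  0.2  6.8] Tq [-0.02 -2.12 -0.  ]
```

```bash
python3 - <<'E'
from plan import *
out=[]
for n,(x,y,w,h) in {"top":(290,190,100,90),"side":(200,190,100,90)}.items():
    im=r.grab_frame(n)[:,:,::-1];cv2.imwrite(f"pics/{n}4.png",im);out.append(cv2.resize(im[y:y+h,x:x+w],None,fx=4,fy=4,interpolation=cv2.INTER_CUBIC))
cv2.imwrite("pics/c4.png",np.hstack(out))
E
```

```text
(no output)
```

View pics/c4.png

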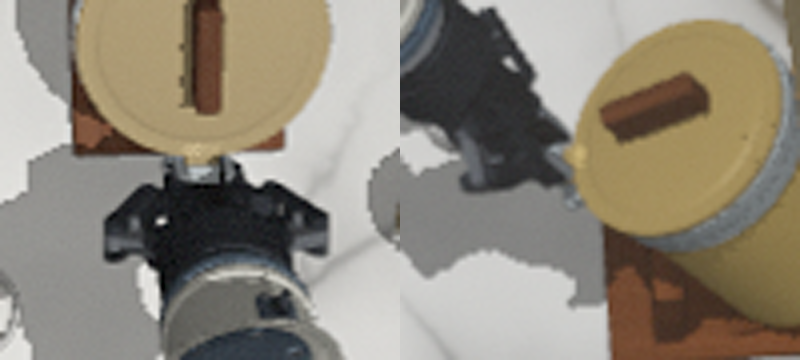

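The gripper hides the tab, so I'll let go and look.

```bash
python3 steer.py '0 0 0 0 0 0 0.4;0 0 0 0 0 0 0.6;0 0 0 0 0 0 0.8;0 0 0 0 0 0 1;0 0 0 0 0 0 1'
python3 steer.py '0 0 0 0 0 -15 1;0 0 0 -10 0 -30 1;0 0 0 -40 0 -40 1;0 0 0 -40 0 -40 1;0 0 0 -40 0 -20 1'
python3 steer.py '0 0 0 0 0 0 1;0 0 0 0 0 0 1'
python3 - <<'E'
from plan import *
st();out=[]
for n,(x,y,w,h) in {"top":(290,160,100,110),"side":(200,160,100,110)}.items():
    im=r.grab_frame(n)[:,:,::-1];cv2.imwrite(f"pics/{n}5.png",im);out.append(cv2.resize(im[y:y+h,x:x+w],None,fx=4,fy=4,interpolation=cv2.INTER_CUBIC))
cv2.imwrite("pics/c5.png",np.hstack(out))
E
```

```text
clock: 15.12
eef_pos: [476.7, -258.5, 191.9]
tcp_rot: [3.141, -0.52, 0.003]
contact_force: [0.2, 0.8, 0.3]
opening: 0.939
grasp_force: 0.0
clock: 15.53
eef_pos: [323.2, -259.3, 247.7]
tcp_rot: [3.137, -0.523, 0.007]
contact_force: [-0.4, -1.9, 0.5]
opening: 0.998
grasp_force: 0.0
clock: 15.7
eef_pos: [321.9, -259.8, 245.8]
tcp_rot: [3.141, -0.521, -0.001]
contact_force: [0.9, -0.1, -0.3]
opening: 0.999
grasp_force: 0.0
TCP mouth [-189.5   -0.7  157.6] lid0 mouth [-189.6   -0.9  107.6] rel rot [-0.003 -0.003  0.004] F tool [0.6 0.1 0.7] F mouth [ 0.6 -0.1 -0.7] Tq [-0.01 -0.23 -0.04]
```

View pics/c5.png

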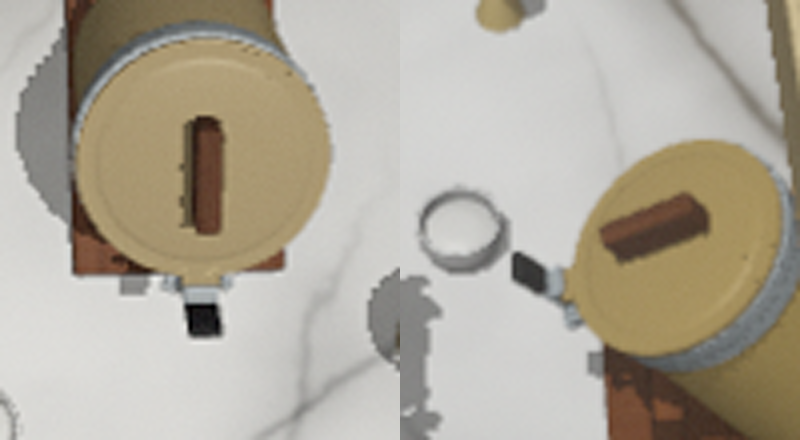

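The clip now stands up, with its tab at side ≈(332,227) and top ≈(341,239). I'll measure its angle.

```bash
python3 - <<'E'
from plan import *
ims={n:cv2.imread(f"pics/{n}5.png") for n in P}
box={"top":(332,228,350,247),"side":(224,220,240,236)};uv={}
for n,(a,b,c,d) in box.items():
  g=ims[n][b:d,a:c].max(2);w=np.clip(90-g.astype(float),0,60);yy,xx=np.mgrid[b:d,a:c];uv[n]=np.array([(w*xx).sum(),(w*yy).sum()])/w.sum()
o=least_squares(lambda X:np.concatenate([proj(n,X)[0]-uv[n] for n in uv]),[480,-260,180]);print("tab mouth",MR.inv().apply(o.x-MO).round(1),o.fun.round(2))
for q in(1.2,1.4,1.5,1.6,1.745):
  print(q,[(proj(n,mpt(-92-43*np.cos(q-.1745),0,-12+43*np.sin(q-.1745)))[0]-uv[n]).round(1) for n in uv])
for c in(("top",),("side",),("top","side")):
  k,e=fit(lambda p:MO+[p[0],p[1],0]+MR.apply(clipm(p[2])),np.array([0,0,1.55]),ims,(1.5,1.5,.2),c);print("clip",k.round(3),round(e,3))
M=np.vstack([circ(77.5,21,-171,171,160),poly([(-34,-8.5,58),(34,-8.5,58),(34,8.5,58),(-34,8.5,58),(-34,-8.5,58)],25)])
for t in(0,.012,.024,.048):
  p,e=fit(lambda p:MO+[p[0],p[1],0]+MR.apply(R.from_euler('zy',[p[2],t]).apply(M-[77.5,0,14])+[77.5,0,-14+14]),np.zeros(3),ims,(2,2,.03));print("tilt",t,p.round(2),round(e,3))
E
```

```text
tab mouth [-95.1  -0.4  33.4] [ 0.1   0.56  0.6  -0.13]
1.2 [array([-0.5,  6. ]), array([-3.6,  3.5])]
1.4 [array([-0.3,  3.8]), array([-1.9,  2. ])]
1.5 [array([-0.2,  2.6]), array([-0.9,  1.3])]
1.6 [array([-0.2,  1.2]), array([0.2, 0.6])]
1.745 [array([-0.1, -1. ]), array([ 2.1, -0.3])]
clip [ 3.396 -1.11   1.467] 0.28
clip [-0.135  0.666  1.502] 0.266
clip [-0.485 -0.856  1.543] 0.388
tilt 0 [-0.53 -0.3   0.02] 0.466
tilt 0.012 [-0.47 -0.21  0.02] 0.476
tilt 0.024 [ 0.04 -0.17  0.02] 0.508
tilt 0.048 [ 0.83 -1.83  0.01] 0.626
```

The lid fits flush, with tilt 0 the best match. The clip looks about 0.15 rad short of its stop, so I'll push the tab home with the closed fingertips from the front.

```bash
python3 steer.py '0 0 0 20 0 20 0;0 0 0 20 0 35 0;0 0 0 20 0 35 0;0 0 0 0 0 20 0;0 0 0 0 0 0 0' 30
python3 steer.py '0 0 0 0 0 0 0;0 0 0 0 0 0 0;0 0 0 0 0 0 0'
python3 -c "
from plan import *
st()"
```

```text
clock: 16.22
eef_pos: [432.7, -256.3, 176.4]
tcp_rot: [-3.138, -0.517, 0.006]
contact_force: [-0.9, 1.0, 0.0]
opening: 0.296
grasp_force: 0.0
clock: 16.47
eef_pos: [430.2, -258.4, 180.4]
tcp_rot: [3.141, -0.521, 0.003]
contact_force: [0.2, -0.3, -0.7]
opening: -0.001
grasp_force: 0.0
TCP mouth [-128.4    0.3   46.9] lid0 mouth [-128.5    0.3   -3.1] rel rot [-0.    -0.003 -0.   ] F tool [-0.2  0.3  0.7] F mouth [-0.2 -0.3 -0.7] Tq [ 0.02 -0.23  0.02]
```

```bash
python3 steer.py '0 0 0 6 0 0 0;0 0 0 6 0 0 0;0 0 0 4 0 0 0;0 0 0 0 0 0 0'
python3 -c "
from plan import *
st()"
python3 steer.py '0 0 0 2 0 0 0;0 0 0 2 0 0 0;0 0 0 0 0 0 0'
python3 -c "
from plan import *
st()"
python3 steer.py '0 0 0 2 0 0 0;0 0 0 2 0 0 0;0 0 0 0 0 0 0'
python3 -c "
from plan import *
st()"
```

```text
clock: 16.8
eef_pos: [445.0, -259.1, 189.0]
tcp_rot: [3.14, -0.522, 0.003]
contact_force: [0.2, 0.4, 0.5]
opening: -0.007
grasp_force: 0.0
TCP mouth [-111.3   -0.4   46.9] lid0 mouth [-111.4   -0.5   -3.1] rel rot [-0.001 -0.002 -0.   ] F tool [ 0.4 -0.4 -0.3] F mouth [0.4 0.4 0.3] Tq [ 0.01 -0.21  0.04]
clock: 17.05
eef_pos: [447.6, -258.5, 189.8]
tcp_rot: [-3.141, -0.52, 0.003]
contact_force: [1.0, 0.2, 0.4]
opening: -0.003
grasp_force: 0.0
TCP mouth [-108.6    0.2   46.3] lid0 mouth [-108.8    0.2   -3.7] rel rot [ 0.    -0.004  0.   ] F tool [ 1.  -0.2  0.2] F mouth [ 1.   0.2 -0.2] Tq [ 0.01 -0.25  0.02]
clock: 17.3
eef_pos: [448.9, -257.9, 190.2]
tcp_rot: [-3.141, -0.516, 0.003]
contact_force: [-16.1, -3.8, 2.0]
opening: -0.002
grasp_force: 6.4
TCP mouth [-107.3    0.7   46. ] lid0 mouth [-107.6    0.8   -4. ] rel rot [ 0.001 -0.007 -0.   ] F tool [-13.    3.7  -9.7] F mouth [-12.9  -3.7   9.7] Tq [-0.63 -2.21  0.07]
```

```bash
python3 steer.py '0 0 0 1.5 0 0 0;0 0 0 0 0 0 0;0 0 0 0 0 0 0'
python3 -c "
from plan import *
st()"
```

```text
clock: 17.55
eef_pos: [449.2, -257.8, 190.2]
tcp_rot: [-3.141, -0.515, 0.003]
contact_force: [-22.8, -5.5, 2.7]
opening: -0.002
grasp_force: 9.3
TCP mouth [-107.     0.9   45.9] lid0 mouth [-107.4    0.9   -4.1] rel rot [ 0.001 -0.009  0.   ] F tool [-18.5   5.4 -13.6] F mouth [-18.4  -5.4  13.7] Tq [-0.81 -3.09  0.04]
```

A hard stop comes right at contact. I'll back off and fit the tab's full box silhouette for the clip angle.

```bash
python3 steer.py '0 0 0 -8 0 0 0;0 0 0 -30 0 -20 0;0 0 0 -40 0 -30 0;0 0 0 -30 0 -40 0;0 0 0 0 0 0 1'
python3 steer.py '0 0 0 0 0 0 1;0 0 0 0 0 0 1;0 0 0 0 0 0 1'
cat > sil.py <<'E'
from plan import *
from itertools import product
def box(q,s0=28,s1=58):
    a=q-.1745;d=np.array([-np.cos(a),0,np.sin(a)]);n=np.array([np.sin(a),0,np.cos(a)])
    return np.array([[-92,0,-12]+d*s+n*t+np.array([0,y,0]) for s,t,y in product((s0,s1),(-4.5,4.5),(-11,11))])
def sil(n,X,roi,k=6):
    a,b,c,d=roi;m=np.zeros(((d-b)*k,(c-a)*k),np.float32)
    u=((proj(n,X)-[a-.5,b-.5])*k).astype(np.float32)
    cv2.fillConvexPoly(m,cv2.convexHull(np.round(u).astype(np.int32)),1);return cv2.resize(m,(c-a,d-b),interpolation=cv2.INTER_AREA)
def run(ims,rois,q0,dr=9):
    from scipy.optimize import minimize
    tg={n:np.clip((110-ims[n][b:d,a:c].max(2).astype(float))/70,0,1) for n,(a,b,c,d) in rois.items()}
    for cams in(("top",),("side",),("top","side")):
        res=[]
        for q in q0:
            c=lambda p:sum(((sil(n,MO+[p[0],p[1],0]+MR.apply(box(q)),rois[n])-tg[n])**2).sum() for n in cams)
            o=minimize(c,[0,0],method='Nelder-Mead',options=dict(initial_simplex=[[-2,-2],[2,0],[0,2]]));res.append((round(q,2),round(o.fun,1),o.x.round(1).tolist()))
        print(cams,*res,sep="\n  ")
E
python3 - <<'E'
from sil import *
ims0={n:cv2.imread(f"pics/{n}0.png") for n in P}
run(ims0,{"top":(328,238,352,258),"side":(216,226,238,250)},(.0,.2,.3,.4,.5))
ims={}
for n in P: ims[n]=r.grab_frame(n)[:,:,::-1];cv2.imwrite(f"pics/{n}6.png",ims[n])
run(ims,{"top":(330,226,352,248),"side":(222,218,241,240)},(1.3,1.4,1.5,1.6,1.7,1.745))
E
```

```text
clock: 17.97
eef_pos: [325.4, -258.6, 213.3]
tcp_rot: [3.141, -0.519, -0.0]
contact_force: [-0.1, 0.2, -0.9]
opening: 0.127
grasp_force: 0.0
clock: 18.22
eef_pos: [330.5, -258.9, 212.4]
tcp_rot: [-3.141, -0.52, 0.003]
contact_force: [-0.1, 0.0, 0.1]
opening: 0.563
grasp_force: 0.0
('top',)
  (0.0, np.float64(20.8), [-6.7, -0.9])
  (0.2, np.float64(26.9), [-2.3, -0.4])
  (0.3, np.float64(29.6), [0.1, 0.2])
  (0.4, np.float64(29.9), [0.9, 0.7])
  (0.5, np.float64(30.1), [1.8, -1.7])
('side',)
  (0.0, np.float64(31.5), [-11.5, 12.5])
  (0.2, np.float64(37.0), [-4.6, 7.8])
  (0.3, np.float64(40.5), [-2.5, 4.5])
  (0.4, np.float64(42.5), [0.7, 2.3])
  (0.5, np.float64(43.1), [1.6, -1.9])
('top', 'side')
  (0.0, np.float64(93.1), [-7.5, -0.2])
  (0.2, np.float64(80.4), [-4.2, 0.6])
  (0.3, np.float64(73.4), [-1.6, 0.6])
  (0.4, np.float64(73.5), [0.0, 0.3])
  (0.5, np.float64(73.8), [1.6, -1.7])
('top',)
  (1.3, np.float64(47.3), [13.3, -2.0])
  (1.4, np.float64(43.5), [14.2, -0.1])
  (1.5, np.float64(38.2), [13.1, 0.4])
  (1.6, np.float64(31.5), [6.0, -0.1])
  (1.7, np.float64(25.4), [3.9, -1.8])
  (1.75, np.float64(21.5), [2.2, -0.4])
('side',)
  (1.3, np.float64(48.2), [11.2, 9.6])
  (1.4, np.float64(45.4), [7.5, 7.8])
  (1.5, np.float64(43.0), [7.3, 5.6])
  (1.6, np.float64(39.3), [2.9, 3.8])
  (1.7, np.float64(35.5), [2.1, 0.4])
  (1.75, np.float64(33.0), [-0.9, 1.1])
('top', 'side')
  (1.3, np.float64(99.1), [20.9, 0.5])
  (1.4, np.float64(93.3), [18.2, 0.6])
  (1.5, np.float64(86.0), [13.5, -0.0])
  (1.6, np.float64(73.1), [5.9, 0.3])
  (1.7, np.float64(62.9), [2.1, 0.2])
  (1.75, np.float64(58.6), [0.3, 0.3])
```

At 1.745 rad both cameras agree with the calibrated stand to within about 1 mm (0.3 mm combined), so the clip is at its stop. Next is a final overall look, including a before/after difference for the bystanders.

```bash
python3 - <<'E'
import cv2,numpy as np
a=cv2.imread("pics/top0.png");b=cv2.imread("pics/top6.png")
for k,(u,v) in dict(cell=(283,266),jig=(193,256),candle=(169,210),cup=(168,159),tumb=(405,243),flask=(440,195)).items():
    d=cv2.absdiff(a,b)[v-12:v+12,u-12:u+12].max(2);print(k,d.mean().round(1),(d>40).sum())
t=cv2.resize(b[130:300,140:480],(800,400),interpolation=cv2.INTER_CUBIC);cv2.imwrite("pics/fin.png",t)
E
```

```text
cell 4.2 0
jig 4.2 0
candle 4.2 0
cup 4.1 0
tumb 6.4 16
flask 4.0 0
```

View pics/fin.png

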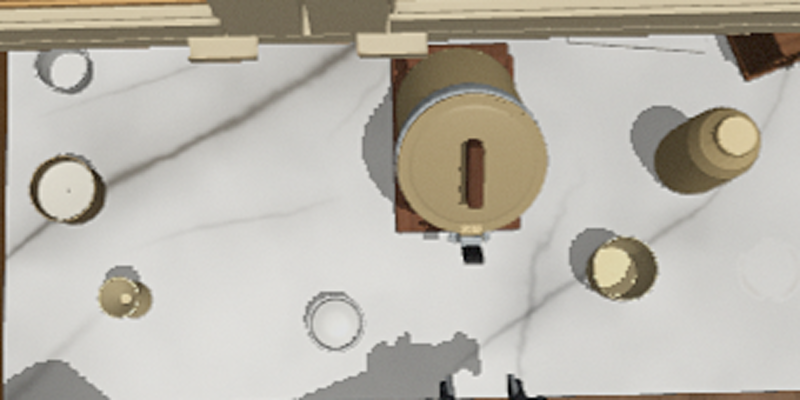

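The lid is in place, the clip stands up over the tongue at ≈(470,240), the bystanders haven't moved and the gripper is clear.

```bash
python3 steer.py '0 0 0 0 0 0 1;0 0 0 0 0 0 1'; python3 -c "
from rig import r
print(r.sign_off())"
```

```text
clock: 18.48
eef_pos: [330.2, -258.3, 212.1]
tcp_rot: [-3.14, -0.519, 0.004]
contact_force: [-0.0, -0.7, -0.5]
opening: 0.99
grasp_force: 0.0
the job is handed in; nothing more can be done
None
```

The lid was turned until its key dropped into the notch and it sits flush, the clip is up against its stop over the tongue, the other things are unmoved, and the job was handed in at about 18.5 s with the gripper clear.

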